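# Set up the steaming pot: steamer plate in, then the lid that fits

## Robot

A 6-joint arm with a two-finger parallel gripper is mounted at the origin on a cart in front of the work surface, level with it; the furniture and walls round the work are solid. World frame = base frame: x ahead of the robot, y to its left, z up, the work surface at z = 0. Lengths are in mm, angles in rad, forces in N, time in s.
With the tool pointing down it reaches from about 275 to 1000 mm from the base axis. Payload 8.4 kg.
Tool frame: the origin (TCP) lies at the very end of the fingers, on their centre line; the grasp point (between the pads) lies 19 mm behind it (r.pinch_z is the distance from the TCP to the grasp point, in mm); z points along the fingers, y is the line along which they close (so a half turn about z gives the same grasp; the last joint's range is limited). The gripper opens to 85 mm and grips with 20 to 120 N. Pads are 22 mm wide; open, the fingers measure 114 mm over their backs; the gripper's body (76 mm by 85 mm) begins 54 mm behind the grasp point. The pads swing forward as they close: fully open they stand 13 mm farther back than shut.
Start: joints at [-0.002, 0.353, 1.633, -0, 1.155, -0.002], TCP at [625.002, -0, 231.281] pointing down, gripper open.
Joint ranges: [-2.63, 2.63], [-0.92, 2.1], [0.06, 2.66], [-1.3, 4.44], [0, 2.69], [-3.02, 3.02]. Speed limits (rad/s): [2.22, 2.22, 2.79, 3.14, 3.14, 3.14].

## Interface

Orientations are given as [roll, pitch, yaw] about the fixed x, y, z axes, in that order (R = Rz(yaw) Ry(pitch) Rx(roll)).
In Python, from rig import r gives the robot as it stands.
- The arm moves only by the tool carry_out, never from a script. Its argument "series" is a list of rows, each a list of 7 numbers: the turn, a rotation vector about the tool's x, y, z as a fraction of full scale, then the shift along the tool's x, y, z as a fraction of full scale, then the gripper command: -1 is fully open, 1 is shut, values between are in proportion. A call has 1 to 8 rows; each row is the pose to reach, as a shift and turn from the pose commanded when the call began, along the tool's axes at that moment, turning the shorter way round; what a row does not reach only later rows make up. Full scale, the value 1, is 0.25 m for a shift and pi rad for a turn. A row lasts 1/8 s, in which the tool goes at most 62.5 mm and 10.7 degrees, less where a joint would pass 70% of its speed; a pose out of reach is approached as far as the arm can. A call with a number of a shift or a turn outside -1 to 1 is refused whole. A call with a gripper value outside its range is refused whole. The fingers move at their own pace and stop on an object; "force" is the grip in N (left out, the last holds). Time passes only in rows, so rows that repeat a pose let the fingers close. It gives the time, the measured TCP pose, the force, the opening and the grip force at its end, in the units of the state.
- r.sense(): the state, without advancing time (a new reading comes with each control period).
- r.grab_frame(name): name is "scene" or "side" or "wrist"; returns the picture (480x640x3 uint8, red, green, blue); there is no depth.
- r.get_calibration(name): a dict with "K" (3x3 intrinsics, pixels), "distortion" ([k1, k2, p1, p2, k3] as OpenCV has them; the pictures are not rectified), "pose" (4x4, takes a point from camera to world coordinates). Camera axes: x right, y up, looking along -z (the intrinsics and any distortion apply to the point x, -y, -z); pixel columns grow to the right and rows downward; lengths in mm; the calibration is good to about 2 mm. A picture is of the moment at which its call begins: read the wrist's pose just before it. get_calibration takes no time and is no camera call; for the wrist camera it gives the pose at the moment of the call.
- r.sign_off(): hands the job in; it is judged then, once.
Trained networks look in the newest picture that a camera, given by its name, has taken for a name from the list of things; names that differ only in an ending like _2 or _b are one class to them, and where a whole thing is asked for, a point or a joint stands for the part that bears it (a point fixed in the world has none). Each returns a list of dicts, best first, with "score" (0 to 1); they miss things now and then, are a little off and sometimes report something else, mostly with a low value. They report only what shows in the picture. A call takes as long as a camera call.
- r.silhouettes(camera, label): "region" (480x640 bool, what is visible of it) and "position" ([row, column] in pixels, amid what is visible of it).
The state is a dict: "clock": time; "qpos": joint angles; "qvel": joint speeds; "joint_efforts": joint torques, N m; "eef_pos": TCP position; "tcp_rot": TCP orientation; "contact_force": force on the tool from outside, world axes, zero at the start; "wrist_torque": the same for the moment, N m; "opening": opening from 0.0 (shut) to 1.0 (fully open); "grasp_force": force on a finger pad.
Only numpy, scipy, OpenCV 4.12 (cv2) and the standard library are available. Lean on these libraries where they do the work, as an engineer would, in place of code of your own. Each camera call takes 0.05 s, during which the arm holds its last target. There are 200 camera calls.

## Task

Get the pot ready for steaming: stand the steamer plate on its feet on the bottom of the pot, then close the pot with the lid that fits it, so that the lid lies flat on the rim. Set both down, do not drop them, and leave the other lid where it lies and the pot standing where it is.

Things in the scene. Friction and masses are not known exactly. Their poses are not given: they have to be found in the camera images.
- pot_mouth (a point): Centre of the mouth of an open steel pot, at rim height; z up. The pot stands on the worktop: 70 mm high, 146 mm outside, 140 mm inside diameter, inner floor 66 mm below this point. Two small loop handles stick out 32 mm at its +y and -y sides, below the rim. About 1.5 kg.
- plate_grip (a point): Centre of the grip of the steamer plate, an aluminium disc 120 mm in diameter with dark holes, on three 14 mm feet. The grip is an upright black bar, round, 18 mm thick, 20 mm tall, on a stem at the disc's centre; this point is 42 mm above the soles, 24 mm above the disc, 10 mm below the top; z up. About 0.18 kg. Standing in the pot, it is 24 mm below the rim.
- wide_lid_knob (a point): Centre of the black knob (upright, round, 26 mm thick, 28 mm tall) of the wide lid, a steel lid 164 mm in diameter lying knob up; it fits the pot. The point is 40 mm above the lid's underside, 26 mm above its top; z up. A step below, 120 mm wide and 8 mm deep, goes into the mouth, the flange on the rim: the point is then 32 mm above the rim. About 0.28 kg.
- narrow_lid_knob (a point): Centre of the knob of the narrow lid, alike but only 110 mm in diameter, lying knob up, too small for the pot. Knob and heights as on the wide lid. The two lids and the plate swap places from start to start.

How it is judged:
By the outcome, as a careful person would: the job done as asked, in the order asked, and still so for the second after the job is handed in, with the robot touching nothing.
It also fails if it takes over 59 s, if anything falls off the work surface, if the arm or the gripper's body presses on something with over 40 N, if the wrist force passes 120 N, or if a joint passes its speed limit or range.

## Working session

There is one attempt and no reset: what is moved stays moved. The work goes in short steps, Python scripts to look and compute and a tool call to move; the robot and the scene stay as the last step left them, time stands still between calls to the robot, and variables do not carry over. Pictures are saved under pics/ and viewed, at most 10 in all, crops included, and the job is handed in when it is done.

Besides the shell and the picture viewer there is one more tool, called after ">>>" by a JSON object that holds its "method" and its "body", one argument or row to a line. carry_out: Moves the arm, as the interface text tells. Its arguments: {"type":"object","properties":{"series":{"type":"array"},"force":{"type":"number"}},"required":["series"]}

```bash
mkdir -p pics; ls; cat > h.py <<'E'
import numpy as np, cv2
from rig import r
def ray(cam,px,cal=None):
    c=cal or r.get_calibration(cam); K=np.array(c["K"],float); d=np.array(c["distortion"],float); T=np.array(c["pose"],float)
    u=cv2.undistortPoints(np.array([[px]],float),K,d)[0,0]   # px=(col,row)
    v=T[:3,:3]@np.array([u[0],-u[1],-1.]); return T[:3,3],v/np.linalg.norm(v)
def at_z(cam,px,z,cal=None):
    o,v=ray(cam,px,cal); return o+v*(z-o[2])/v[2]
def proj(cam,P,cal=None):
    c=cal or r.get_calibration(cam); T=np.linalg.inv(np.array(c["pose"],float)); P=np.atleast_2d(P)
    q=(T[:3,:3]@P.T).T+T[:3,3]; q=q*[1,-1,-1]
    return cv2.projectPoints(q,np.zeros(3),np.zeros(3),np.array(c["K"],float),np.array(c["distortion"],float))[0][:,0]
def snap(cam,name):
    im=r.grab_frame(cam); cv2.imwrite(f"pics/{name}.png",im[:,:,::-1]); return im
E
python3 - <<'E'
from h import *
s=r.sense(); print(s)
for cam in("scene","side","wrist"):
    snap(cam,cam+"0"); c=r.get_calibration(cam); print(cam,np.round(c["pose"],2).tolist(),np.round(c["K"],1).tolist(),c["distortion"])
    for n in("pot_mouth","plate_grip","wide_lid_knob","narrow_lid_knob"):
        for d in r.silhouettes(cam,n)[:2]:
            ys,xs=np.nonzero(d["region"]); print(n,round(d["score"],2),d["position"],(xs.min(),xs.max(),ys.min(),ys.max()) if len(xs) else None)
a=[cv2.imread(f"pics/{c}0.png") for c in("scene","side","wrist")]
cv2.imwrite("pics/all.png",cv2.resize(np.vstack([np.hstack(a[:2]),np.hstack([a[2],0*a[2]])]),(800,600)))
E
```

```text
pics
{'clock': 0.0, 'qpos': array([-2.42385101e-03,  3.53649383e-01,  1.63414060e+00, -7.51887342e-06,
        1.15517235e+00, -2.39111450e-03]), 'qvel': array([ 4.74076386e-05,  6.62177011e-04,  3.02468945e-04, -1.45275916e-03,
        1.44134617e-03,  2.14663471e-03]), 'joint_efforts': array([-2.03471049e-03, -6.05236173e+01, -3.42063046e+01, -2.62302356e-04,
        9.48130677e-03,  3.61521288e-06]), 'eef_pos': array([ 6.24529348e+02, -1.61220079e-02,  2.30558133e+02]), 'tcp_rot': array([-3.14022297e+00,  3.59951927e-06,  1.57076663e+00]), 'contact_force': array([ 1.11434117,  0.46978698, -0.08591382]), 'wrist_torque': array([-0.02620509,  0.05532423,  0.01086895]), 'grasp_force': 0.0, 'opening': 0.9977568161140759}
scene [[0.79, 0.4, -0.47, 79.07], [-0.61, 0.53, -0.58, -556.35], [0.01, 0.75, 0.66, 722.73], [0.0, 0.0, 0.0, 1.0]] [[526.6, 0.0, 315.5], [0.0, 526.6, 242.7], [0.0, 0.0, 1.0]] [-0.07601977  0.          0.          0.          0.        ]
plate_grip 0.68 [267.9, 260.3] (np.int64(228), np.int64(290), np.int64(245), np.int64(287))
wide_lid_knob 0.7 [390.4, 398.1] (np.int64
[... 567 characters left out ...]

wide_lid_knob 0.62 [220.3, 408.1] (np.int64(376), np.int64(442), np.int64(202), np.int64(235))
narrow_lid_knob 0.65 [355.2, 292.4] (np.int64(263), np.int64(329), np.int64(330), np.int64(378))
wrist [[1.0, 0.0, -0.0, 625.39], [-0.0, 0.97, 0.26, 65.44], [0.0, -0.26, 0.97, 374.03], [0.0, 0.0, 0.0, 1.0]] [[351.2, 0.0, 324.4], [0.0, 351.2, 235.1], [0.0, 0.0, 1.0]] [-0.03084264  0.          0.          0.          0.        ]
pot_mouth 0.81 [256.9, 341.3] (np.int64(265), np.int64(422), np.int64(151), np.int64(345))
plate_grip 0.64 [126.3, 143.3] (np.int64(85), np.int64(205), np.int64(64), np.int64(189))
wide_lid_knob 0.68 [384.0, 230.3] (np.int64(202), np.int64(257), np.int64(365), np.int64(404))
```

View pics/all.png

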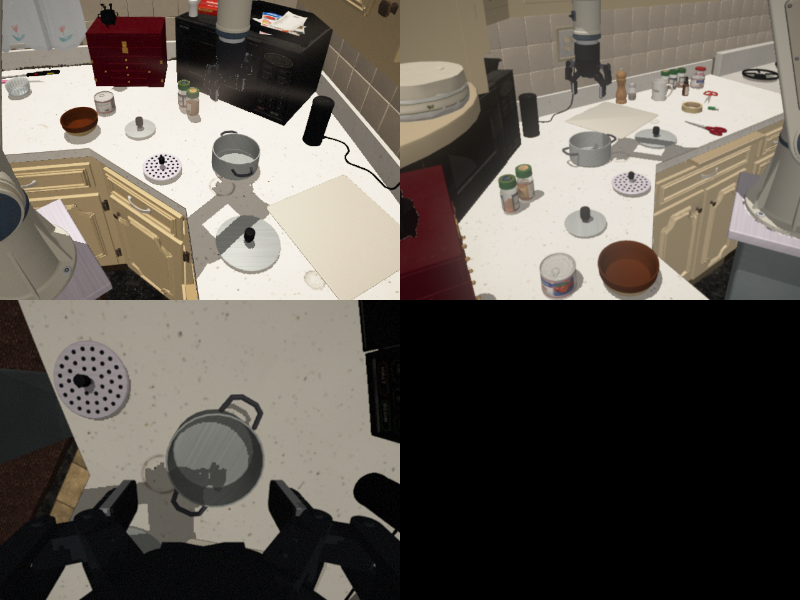

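The picture shows the pot at about (377,245) in the full-size scene view and the plate grip at (258,255). The wide lid's knob is at (399,376) and the narrow lid's at (222,195). In the side view, the wide lid is at (410,215), and the networks' labels agree with that. Next I'll measure the black knobs by triangulation and the pot by silhouette fit.

```bash
cat >> h.py <<'E'
def blob(im,box):
    x0,x1,y0,y1=box; m=(im[y0:y1,x0:x1].max(2)<60).astype(np.uint8)
    n,l,st,c=cv2.connectedComponentsWithStats(m); i=1+np.argmax(st[1:,4]); s=st[i]
    return (s[0]+x0+(s[2]-1)/2,s[1]+y0+(s[3]-1)/2),s[2:].tolist()
def tri(rays):
    A=sum(np.eye(3)-np.outer(v,v) for o,v in rays); b=sum((np.eye(3)-np.outer(v,v))@o for o,v in rays); return np.linalg.solve(A,b)
def pot_fit(regs,z=70,x0=(600,100)):
    from scipy.optimize import minimize
    t=np.linspace(0,2*np.pi,60); k=cv2.getStructuringElement(cv2.MORPH_ELLIPSE,(25,25))
    regs=[(c,cal,cv2.morphologyEx(cv2.morphologyEx(g.astype(np.uint8),cv2.MORPH_CLOSE,k),cv2.MORPH_OPEN,k)>0) for c,cal,g in regs]
    def cost(p):
        e=0
        for c,cal,g in regs:
            P=np.array([[p[0]+73*np.cos(a),p[1]+73*np.sin(a),h] for h in(0,70) for a in t])
            m=np.zeros(g.shape,np.uint8); cv2.fillConvexPoly(m,cv2.convexHull(np.round(proj(c,P,cal)*16).astype(np.int32)),1,shift=4); m=m>0
            e+=(1-(m&g).sum()/(m|g).sum())
        return e
    q=minimize(cost,x0,method="Nelder-Mead",options=dict(initial_simplex=[x0,(x0[0]+20,x0[1]),(x0[0],x0[1]+20)])); return q.x,q.fun
E
python3 - <<'E'
from h import *
im={c:cv2.imread(f"pics/{c}0.png") for c in("scene","side","wrist")}
B={"plate":dict(scene=(245,272,244,266),side=(355,385,270,298),wrist=(100,155,110,155)),
"wide":dict(scene=(380,420,355,395),side=(390,425,195,225)),
"narrow":dict(scene=(210,235,180,208),side=(278,310,325,355))}
Z=dict(plate=42,wide=40,narrow=40)
for n,b in B.items():
    rs=[]
    for c,bx in b.items():
        p,s=blob(im[c],bx); rs.append(ray(c,p)); print(n,c,p,s,at_z(c,p,Z[n]).round(1))
    print(n,"tri",tri(rs).round(1))
regs=[]
for c in("side","wrist"):
    im_=r.grab_frame(c); d=r.silhouettes(c,"pot_mouth"); 
    if d: 
        g=(c,r.get_calibration(c),d[0]["region"]); regs.append(g); print(c,pot_fit([g]))
print(pot_fit(regs))
E
```

```text
plate scene (np.float64(259.5), np.float64(255.0)) [14, 15, 108] [449.5  78.   42. ]
plate side (np.float64(369.5), np.float64(280.5)) [8, 10, 59] [449.1  74.3  42. ]
plate wrist (np.float64(132.5), np.float64(129.5)) [32, 22, 490] [449.8  76.5  42. ]
plate tri [449.2  76.5  42.9]
wide scene (np.float64(399.0), np.float64(376.0)) [17, 25, 330] [ 470.8 -275.6   40. ]
wide side (np.float64(409.0), np.float64(209.0)) [9, 13, 95] [ 474.5 -273.4   40. ]
wide tri [ 473.4 -274.7   38.6]Traceback (most recent call last):
  File "<stdin>", line 10, in <module>
  File "h.py", line 17, in blob
    n,l,st,c=cv2.connectedComponentsWithStats(m); i=1+np.argmax(st[1:,4]); s=st[i]
                                                      ~~~~~~~~~^^^^^^^^^^
    return _wrapfunc(a, 'argmax', axis=axis, out=out, **kwds)
    return bound(*args, **kwds)
ValueError: attempt to get argmax of an empty sequence
```

```bash
python3 - <<'E'
from h import *
regs=[]
for c in("scene","side","wrist"):
    r.grab_frame(c); d=r.silhouettes(c,"pot_mouth")
    if d:
        g=(c,r.get_calibration(c),d[0]["region"]); regs.append(g); print(c,pot_fit([g]))
print(pot_fit(regs))
s=r.sense();print(s["eef_pos"],s["clock"])
E
```

```text
scene (array([647.35523321, -34.22427143]), np.float64(0.045952287837309314))
side (array([646.81715213, -46.71268716]), np.float64(0.07120000000000004))
wrist (array([643.462941 , -41.3048917]), np.float64(0.0801060505633936))
(array([643.47263197, -39.98035648]), np.float64(0.24869078692457947))
[ 6.25021049e+02 -7.80341142e-03  2.31311799e+02] 1.05
```

```bash
python3 - <<'E'
from h import *
t=np.linspace(0,2*np.pi,90); out=[]
for c,box in(("wrist",(230,450,130,360)),("scene",(320,440,180,300)),("side",(240,370,190,280))):
    im=cv2.imread(f"pics/{c}0.png"); S=4; im=cv2.resize(im,None,fx=S,fy=S)
    for (p,col) in(((645,-39),(0,0,255)),):
        for R,z in((73,70),(70,70),(70,4),(73,0)):
            P=np.stack([p[0]+R*np.cos(t),p[1]+R*np.sin(t),0*t+z],1); cv2.polylines(im,[np.round((proj(c,P)+.5)*S).astype(int)],True,col if R==73 else (0,255,0),1)
    x0,x1,y0,y1=np.array(box)*S; out.append(im[y0:y1,x0:x1])
H=400; a=[cv2.resize(o,(400,300) if i else (400,600)) for i,o in enumerate(out)]
cv2.imwrite("pics/ov.png",np.hstack([cv2.resize(out[0],(440,460)),np.vstack([cv2.resize(out[1],(300,300)),cv2.resize(out[2],(300,208))])[:460]]))
E
```

```text
(no output)
```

View pics/ov.png

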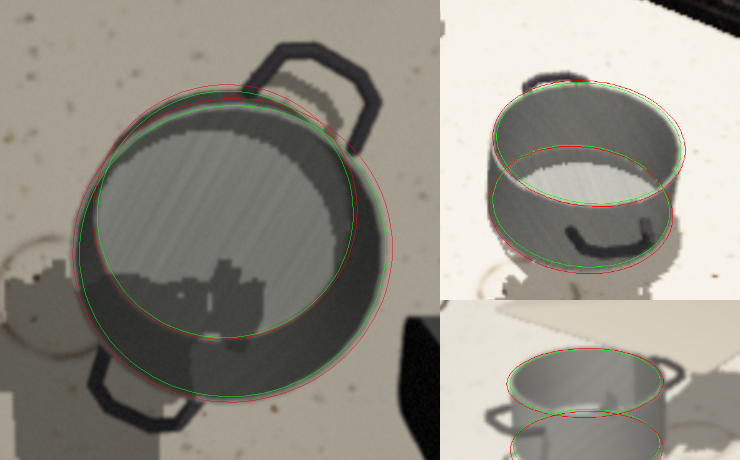

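The overlay at (645,-39) sits about 2 mm off to +x and 1 mm off to +y, so I take the pot centre as (642.5,-40.5). Its 146 mm rim and floor ring fit the model. Next I move to hover over the plate grip.

>>> {"method": "carry_out", "body": {
  "series": [
    [0, 0, 0, 0.305, -0.702, 0.2, -0.2],
    [0, 0, 0, 0.305, -0.702, 0.445, -0.2],
    [0, 0, 0, 0.305, -0.702, 0.445, -0.2],
    [0, 0, 0, 0.305, -0.702, 0.445, -0.2],
    [0, 0, 0, 0.305, -0.702, 0.445, -0.2],
    [0, 0, 0, 0.305, -0.702, 0.445, -0.2]
  ],
  "force": 40
}}

```text
clock: 1.8
eef_pos: [450.9, 76.4, 120.8]
tcp_rot: [3.14, -0.0, 1.571]
contact_force: [0.2, -0.7, 0.6]
opening: 0.599
grasp_force: 0.0
```

```bash
python3 - <<'E'
from h import *
s=r.sense();c=r.get_calibration("wrist"); im=snap("wrist","w1"); print(s["eef_pos"],s["tcp_rot"],s["clock"])
for n in("plate_grip",):
  for d in r.silhouettes("wrist",n): print(d["score"],d["position"])
S=1
u=proj("wrist",[[449.5,76.3,42],[449.5,76.3,52],[449.5,76.3,18]],c); print(u)
im=im[:,:,::-1].copy()
for p in u: cv2.circle(im,tuple(int(v) for v in p),2,(0,0,255),-1)
t=np.linspace(0,6.3,60); P=np.stack([449.5+60*np.cos(t),76.3+60*np.sin(t),0*t+18],1); cv2.polylines(im,[np.round(proj("wrist",P,c)).astype(int)],True,(0,255,0))
cv2.imwrite("pics/w1o.png",im)
E
```

```text
[450.93138971  76.37899513 120.75462412] [ 3.13967200e+00 -2.21298369e-04  1.57112525e+00] 1.8
0.94 [230.5, 318.0]
[[321.26393929 243.87146383]
 [321.16655933 248.37076739]
 [321.46756265 234.46777563]]
```

View pics/w1o.png

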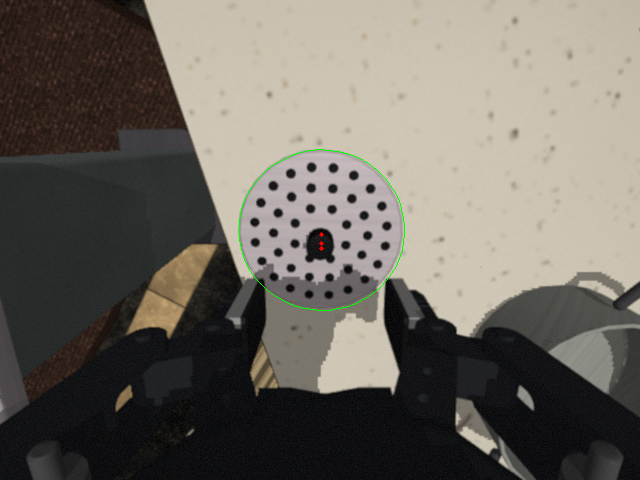

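The predicted grip point (321,244) and disc outline match the plate in the wrist view to within 1–2 px. I descend and grip.

>>> {"method": "carry_out", "body": {
  "series": [
    [0, 0, 0, 0, 0, 0.2, -0.2],
    [0, 0, 0, 0, 0, 0.34, -0.2],
    [0, 0, 0, 0, 0, 0.388, -0.2],
    [0, 0, 0, 0, 0, 0.388, -0.2],
    [0, 0, 0, 0, 0, 0.388, 1],
    [0, 0, 0, 0, 0, 0.388, 1],
    [0, 0, 0, 0, 0, 0.388, 1],
    [0, 0, 0, 0, 0, 0.388, 1]
  ],
  "force": 40
}}

```text
clock: 2.9
eef_pos: [450.4, 76.4, 24.2]
tcp_rot: [3.14, -0.0, 1.571]
contact_force: [-1.1, -1.8, 7.1]
opening: 0.195
grasp_force: 38.8
```

>>> {"method": "carry_out", "body": {
  "series": [
    [0, 0, 0, 0, 0, -0.2, 1],
    [0, 0, 0, 0, 0, -0.45, 1],
    [0, 0, 0, -0.06, 0.1, -0.52, 1],
    [0, 0, 0, -0.18, 0.3, -0.52, 1],
    [0, 0, 0, -0.3, 0.5, -0.52, 1],
    [0, 0, 0, -0.42, 0.7, -0.52, 1],
    [0, 0, 0, -0.467, 0.772, -0.52, 1],
    [0, 0, 0, -0.467, 0.772, -0.52, 1]
  ]
}}

```text
clock: 3.9
eef_pos: [643.4, -41.4, 153.2]
tcp_rot: [3.141, 0.0, 1.57]
contact_force: [-0.2, 0.1, -1.6]
opening: 0.195
grasp_force: 39.8
```

>>> {"method": "carry_out", "body": {
  "series": [
    [0, 0, 0, 0, 0, 0.08, 1],
    [0, 0, 0, 0, 0, 0.12, 1],
    [0, 0, 0, 0, 0, 0.12, 1],
    [0, 0, 0, 0, 0, 0.12, 1]
  ]
}}

```text
clock: 4.4
eef_pos: [642.4, -40.2, 123.2]
tcp_rot: [3.142, -0.0, 1.571]
contact_force: [0.9, 0.2, -0.9]
opening: 0.197
grasp_force: 39.8
```

```bash
python3 - <<'E'
from h import *
s=r.sense(); print(s["eef_pos"],s["tcp_rot"],s["clock"],s["grasp_force"],s["opening"])
p=s["eef_pos"]; zs=p[2]-23; t=np.linspace(0,2*np.pi,90); out=[]
for c,box in(("wrist",(200,460,120,400)),("scene",(290,470,100,300)),("side",(220,400,120,280))):
    cal=r.get_calibration(c); im=snap(c,c+"2")[:,:,::-1]; S=3; im=cv2.resize(im,None,fx=S,fy=S)
    for x,y,R,z,col in((642.5,-40.5,73,70,(0,0,255)),(p[0],p[1],60,zs+18,(0,255,0))):
        P=np.stack([x+R*np.cos(t),y+R*np.sin(t),0*t+z],1); cv2.polylines(im,[np.round((proj(c,P,cal)+.5)*S).astype(int)],True,col,1)
    x0,x1,y0,y1=np.array(box)*S; out.append(im[y0:y1,x0:x1])
f=lambda o,h:cv2.resize(o,(int(o.shape[1]*h/o.shape[0]),h))
b=[f(o,290) for o in out[1:]]; w=max(o.shape[1] for o in b); b=[cv2.copyMakeBorder(o,0,0,0,w-o.shape[1],0) for o in b]
a=f(out[0],480); cv2.imwrite("pics/ov2.png",np.hstack([cv2.copyMakeBorder(a,0,100,0,0,0),np.vstack(b)]))
E
```

```text
[642.41740276 -40.18005704 123.16176662] [ 3.14154169e+00 -3.01558477e-05  1.57119067e+00] 4.4 39.83555316925049 0.19734657171164163
```

View pics/ov2.png

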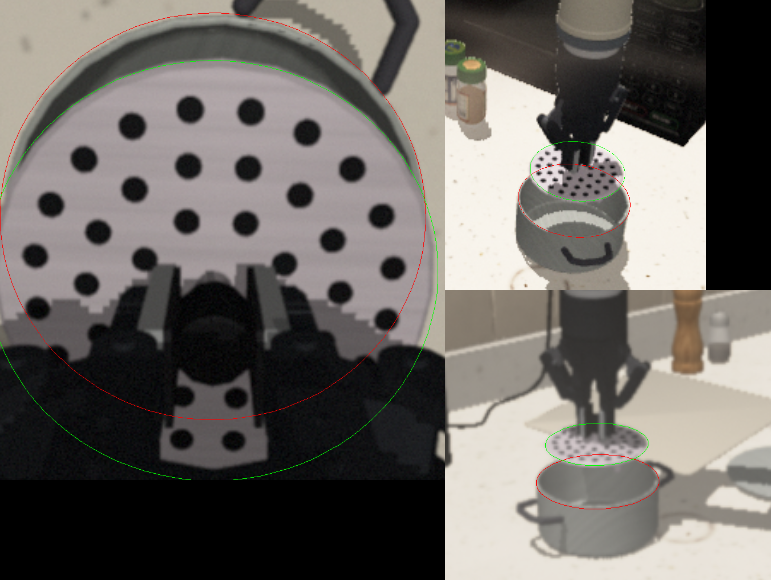

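The held plate (green, disc edge at about (215,65)) is centred over the pot mouth (red) to about 2 mm in all three views. I lower it.

>>> {"method": "carry_out", "body": {
  "series": [
    [0, 0, 0, 0, 0, 0.1, 1],
    [0, 0, 0, 0, 0, 0.2, 1],
    [0, 0, 0, 0, 0, 0.28, 1],
    [0, 0, 0, 0, 0, 0.34, 1],
    [0, 0, 0, 0, 0, 0.364, 1],
    [0, 0, 0, 0, 0, 0.372, 1],
    [0, 0, 0, 0, 0, 0.376, 1],
    [0, 0, 0, 0, 0, 0.376, 1]
  ]
}}

```text
clock: 5.55
eef_pos: [642.9, -40.5, 29.6]
tcp_rot: [3.141, 0.0, 1.571]
contact_force: [0.0, 0.4, -1.5]
opening: 0.201
grasp_force: 39.9
```

>>> {"method": "carry_out", "body": {
  "series": [
    [0, 0, 0, 0, 0, 0.004, 1],
    [0, 0, 0, 0, 0, 0.008, 1],
    [0, 0, 0, 0, 0, 0.008, 1],
    [0, 0, 0, 0, 0, 0.008, 1]
  ]
}}

```text
clock: 6.05
eef_pos: [642.9, -40.5, 28.3]
tcp_rot: [3.141, 0.0, 1.571]
contact_force: [-2.9, -0.3, 8.0]
opening: 0.192
grasp_force: 40.9
```

The plate has touched down on the pot floor (8 N). I release and lift.

>>> {"method": "carry_out", "body": {
  "series": [
    [0, 0, 0, 0, 0, 0, 0.0],
    [0, 0, 0, 0, 0, 0, 0.0],
    [0, 0, 0, 0, 0, 0, 0.0],
    [0, 0, 0, 0, 0, -0.1, 0.0],
    [0, 0, 0, 0, 0, -0.3, 0.0],
    [0, 0, 0, 0, 0, -0.5, 0.0],
    [0, 0, 0, 0, 0, -0.65, 0.0],
    [0, 0, 0, 0, 0, -0.65, 0.0]
  ]
}}

```text
clock: 7.05
eef_pos: [644.6, -40.6, 193.1]
tcp_rot: [3.135, 0.0, 1.571]
contact_force: [1.3, 0.1, -0.5]
opening: 0.503
grasp_force: 0.0
```

```bash
python3 - <<'E'
from h import *
s=r.sense(); print(s["eef_pos"],s["clock"],s["contact_force"])
t=np.linspace(0,2*np.pi,90); c="wrist"; cal=r.get_calibration(c); im=snap(c,"w3")[:,:,::-1].copy()
print([(d["score"],d["position"]) for d in r.silhouettes(c,"plate_grip")])
for R,z,col in((73,70,(0,0,255)),(60,22,(0,255,0)),(9,56,(255,0,0))):
    P=np.stack([642.5+R*np.cos(t),-40.5+R*np.sin(t),0*t+z],1); cv2.polylines(im,[np.round(proj(c,P,cal)).astype(int)],True,col,1)
cv2.imwrite("pics/w3o.png",im)
E
```

```text
[644.55894121 -40.64691023 193.10906249] 7.05 [ 1.30607599  0.1156659  -0.46533479]
[(0.89, [212.4, 318.6])]
```

View pics/w3o.png

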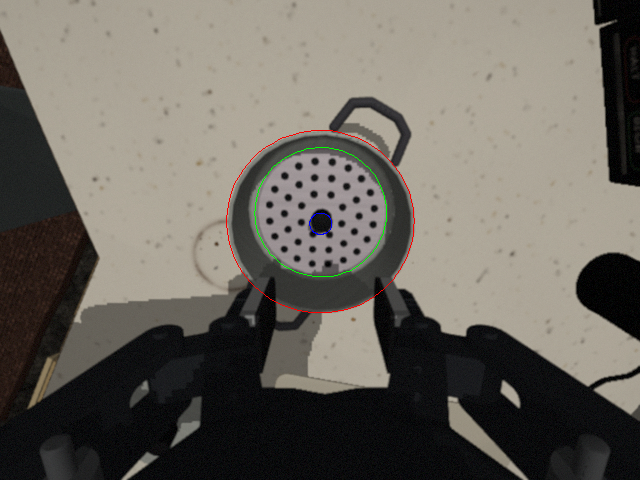

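The plate stands flat and centred in the pot: disc at (318,212), grip at (320,222). Now I go to the wide lid.

>>> {"method": "carry_out", "body": {
  "series": [
    [0, 0, 0, -0.2, -0.145, 0, -0.4],
    [0, 0, 0, -0.4, -0.29, 0, -0.4],
    [0, 0, 0, -0.6, -0.435, 0.05, -0.4],
    [0, 0, 0, -0.8, -0.58, 0.15, -0.4],
    [0, 0, 0, -0.936, -0.68, 0.25, -0.4],
    [0, 0, 0, -0.936, -0.68, 0.298, -0.4],
    [0, 0, 0, -0.936, -0.68, 0.298, -0.4],
    [0, 0, 0, -0.936, -0.68, 0.298, -0.4]
  ]
}}

```text
clock: 8.15
eef_pos: [473.3, -273.8, 115.1]
tcp_rot: [3.141, -0.0, 1.572]
contact_force: [-0.3, 0.8, 0.0]
opening: 0.699
grasp_force: 0.0
```

```bash
python3 - <<'E'
from h import *
s=r.sense(); print(s["eef_pos"],s["tcp_rot"],s["clock"])
t=np.linspace(0,2*np.pi,90); c="wrist"; cal=r.get_calibration(c); im=snap(c,"w4")[:,:,::-1].copy()
print([(d["score"],d["position"]) for d in r.silhouettes(c,"wide_lid_knob")])
for R,z,col in((82,11,(0,255,0)),(13,54,(0,0,255)),(13,26,(0,0,255))):
    P=np.stack([472.5+R*np.cos(t),-274.5+R*np.sin(t),0*t+z],1); cv2.polylines(im,[np.round(proj(c,P,cal)).astype(int)],True,col,1)
cv2.imwrite("pics/w4o.png",im)
E
```

```text
[ 473.32355665 -273.76208069  115.11664978] [ 3.14146472e+00 -1.26399082e-04  1.57204134e+00] 8.15
[(0.82, [223.8, 324.6])]
```

View pics/w4o.png

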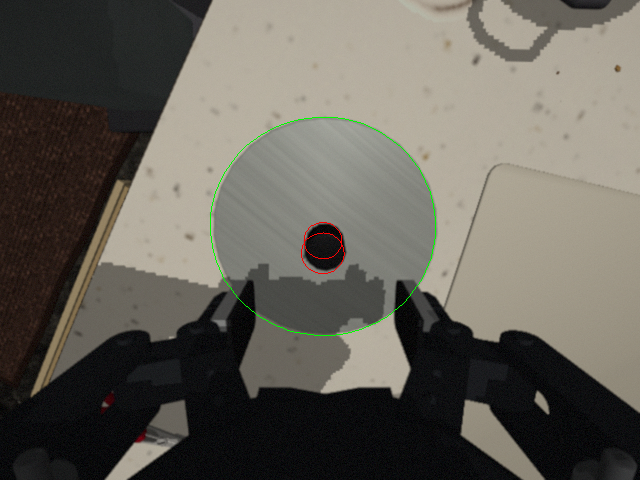

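The wide lid (164 mm outline) and its knob at (323,246) match the prediction. I descend and grip.

>>> {"method": "carry_out", "body": {
  "series": [
    [0, 0, 0, 0, 0, 0.2, -0.4],
    [0, 0, 0, 0, 0, 0.33, -0.4],
    [0, 0, 0, 0, 0, 0.374, -0.4],
    [0, 0, 0, 0, 0, 0.374, -0.4],
    [0, 0, 0, 0, 0, 0.374, 1],
    [0, 0, 0, 0, 0, 0.374, 1],
    [0, 0, 0, 0, 0, 0.374, 1],
    [0, 0, 0, 0, 0, 0.374, 1]
  ],
  "force": 60
}}

```text
clock: 9.25
eef_pos: [473.5, -275.0, 23.0]
tcp_rot: [3.139, 0.001, 1.571]
contact_force: [-0.7, 2.1, 7.1]
opening: 0.285
grasp_force: 58.5
```

>>> {"method": "carry_out", "body": {
  "series": [
    [0, 0, 0, 0, 0, -0.15, 1],
    [0, 0, 0, 0, 0, -0.35, 1],
    [0, 0, 0, 0.1, 0.07, -0.55, 1],
    [0, 0, 0, 0.28, 0.2, -0.6, 1],
    [0, 0, 0, 0.46, 0.335, -0.6, 1],
    [0, 0, 0, 0.64, 0.465, -0.6, 1],
    [0, 0, 0, 0.82, 0.6, -0.6, 1],
    [0, 0, 0, 0.936, 0.68, -0.6, 1]
  ]
}}

```text
clock: 10.25
eef_pos: [643.6, -38.2, 171.9]
tcp_rot: [3.141, -0.0, 1.572]
contact_force: [-0.2, -0.7, -3.1]
opening: 0.287
grasp_force: 59.8
```

>>> {"method": "carry_out", "body": {
  "series": [
    [0, 0, 0, 0, 0, 0, 1],
    [0, 0, 0, 0, 0, 0.1, 1],
    [0, 0, 0, 0, 0, 0.18, 1],
    [0, 0, 0, 0, 0, 0.2, 1],
    [0, 0, 0, 0, 0, 0.2, 1],
    [0, 0, 0, 0, 0, 0.2, 1]
  ]
}}

```text
clock: 11.0
eef_pos: [643.0, -40.8, 122.4]
tcp_rot: [3.14, 0.0, 1.571]
contact_force: [0.9, -0.9, -3.3]
opening: 0.285
grasp_force: 60.1
```

```bash
python3 - <<'E'
from h import *
s=r.sense(); print(s["eef_pos"],s["tcp_rot"],s["clock"],s["grasp_force"],s["opening"])
p=s["eef_pos"]; zs=p[2]-23; t=np.linspace(0,2*np.pi,90); out=[]
for c,box in(("scene",(290,470,100,300)),("side",(220,400,120,280))):
    cal=r.get_calibration(c); im=snap(c,c+"5")[:,:,::-1]; S=3; im=cv2.resize(im,None,fx=S,fy=S)
    for x,y,R,z,col in((642.5,-40.5,73,70,(0,0,255)),(p[0],p[1],82,zs+11,(0,255,0))):
        P=np.stack([x+R*np.cos(t),y+R*np.sin(t),0*t+z],1); cv2.polylines(im,[np.round((proj(c,P,cal)+.5)*S).astype(int)],True,col,1)
    x0,x1,y0,y1=np.array(box)*S; out.append(cv2.resize(im[y0:y1,x0:x1],(390,int(390*(y1-y0)/(x1-x0)))))
h=min(o.shape[0] for o in out); cv2.imwrite("pics/ov5.png",np.hstack([o[-h:] for o in out]))
E
```

```text
[643.03142226 -40.76120643 122.37115454] [3.14036072e+00 8.94688787e-05 1.57054150e+00] 11.0 60.05457401275635 0.28450971342726883
```

View pics/ov5.png

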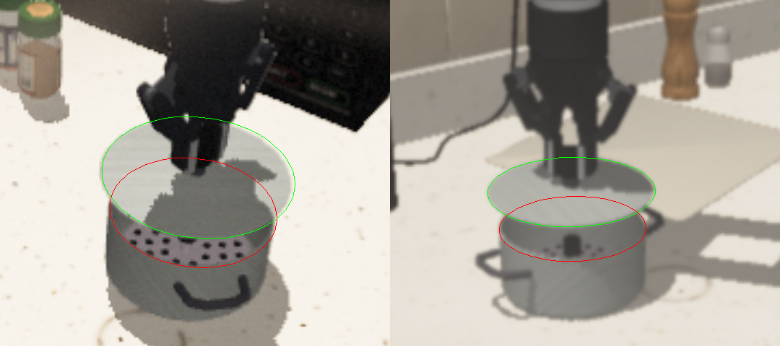

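The lid is level, with its outline at (198,177) in the left view, and centred over the mouth. I lower it.

>>> {"method": "carry_out", "body": {
  "series": [
    [0, 0, 0, 0, 0, 0.05, 1],
    [0, 0, 0, 0, 0, 0.09, 1],
    [0, 0, 0, 0, 0, 0.12, 1],
    [0, 0, 0, 0, 0, 0.134, 1],
    [0, 0, 0, 0, 0, 0.14, 1],
    [0, 0, 0, 0, 0, 0.144, 1],
    [0, 0, 0, 0, 0, 0.144, 1]
  ]
}}

```text
clock: 11.98
eef_pos: [642.6, -40.5, 85.7]
tcp_rot: [3.141, 0.0, 1.571]
contact_force: [-0.4, 0.1, -2.9]
opening: 0.289
grasp_force: 59.9
```

>>> {"method": "carry_out", "body": {
  "series": [
    [0, 0, 0, 0, 0, 0.004, 1],
    [0, 0, 0, 0, 0, 0.004, 1],
    [0, 0, 0, 0, 0, 0.004, 1]
  ]
}}

```text
clock: 12.35
eef_pos: [642.7, -40.5, 85.1]
tcp_rot: [3.141, 0.0, 1.571]
contact_force: [-2.9, 0.2, 3.5]
opening: 0.284
grasp_force: 60.7
```

Contact at the expected height (85 mm). I press a hair more, then release.

>>> {"method": "carry_out", "body": {
  "series": [
    [0, 0, 0, 0, 0, 0.002, 1],
    [0, 0, 0, 0, 0, 0.002, 1],
    [0, 0, 0, 0, 0, 0.002, -0.2],
    [0, 0, 0, 0, 0, 0.002, -0.4],
    [0, 0, 0, 0, 0, 0.002, -0.4],
    [0, 0, 0, 0, 0, -0.1, -0.4],
    [0, 0, 0, 0, 0, -0.3, -0.4],
    [0, 0, 0, 0, 0, -0.5, -0.4]
  ]
}}

```text
clock: 13.35
eef_pos: [642.2, -40.5, 210.4]
tcp_rot: [-3.141, -0.0, 1.571]
contact_force: [0.1, -1.1, -0.3]
opening: 0.699
grasp_force: 0.0
```

>>> {"method": "carry_out", "body": {
  "series": [
    [0, 0, 0, 0, 0, -0.1, -0.4],
    [0, 0, 0, 0, 0, -0.1, -0.4],
    [0, 0, 0, 0, 0, -0.1, -0.4]
  ]
}}

```text
clock: 13.72
eef_pos: [641.9, -40.5, 233.3]
tcp_rot: [-3.14, -0.0, 1.571]
contact_force: [0.4, -0.1, -0.4]
opening: 0.699
grasp_force: 0.0
```

```bash
python3 - <<'E'
from h import *
s=r.sense(); print(s["eef_pos"],s["clock"],s["contact_force"])
t=np.linspace(0,2*np.pi,90); out=[]
for c,box in(("wrist",(180,460,80,340)),("scene",(290,470,140,300)),("side",(220,400,150,280))):
    cal=r.get_calibration(c); im=snap(c,c+"6")[:,:,::-1]; S=3; im=cv2.resize(im,None,fx=S,fy=S)
    for R,z,col in((82,73,(0,255,0)),(13,116,(0,0,255))):
        P=np.stack([642.5+R*np.cos(t),-40.5+R*np.sin(t),0*t+z],1); cv2.polylines(im,[np.round((proj(c,P,cal)+.5)*S).astype(int)],True,col,1)
    x0,x1,y0,y1=np.array(box)*S; out.append(cv2.resize(im[y0:y1,x0:x1],(390,int(390*(y1-y0)/(x1-x0)))))
a=out[0]; b=np.vstack(out[1:])[:600]; h=b.shape[0]
cv2.imwrite("pics/ov6.png",np.hstack([cv2.copyMakeBorder(a,0,h-a.shape[0],0,0,0),b]))
E
```

```text
[641.85878323 -40.48220543 233.26236536] 13.725 [ 0.44135079 -0.13091606 -0.37718123]
```

View pics/ov6.png

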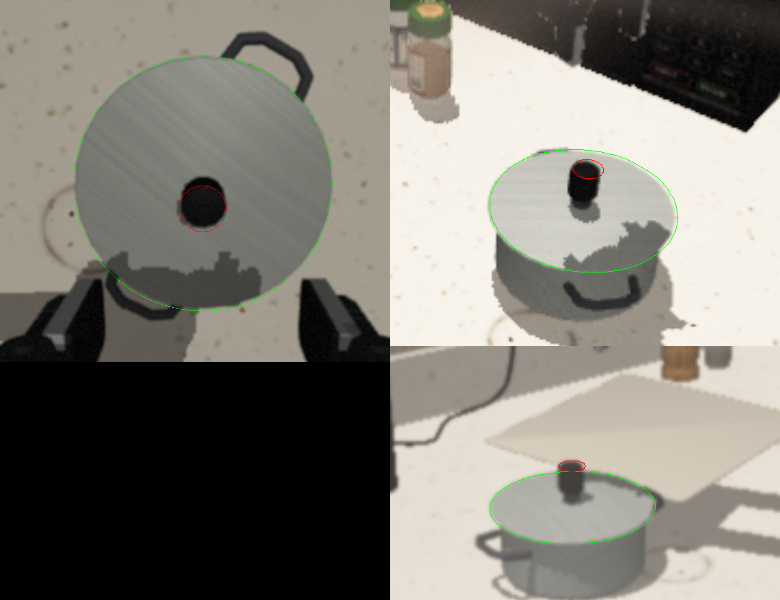

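The lid lies flat on the rim: its outline matches a level disc at 73 mm in all three views, the knob is upright, and the gripper is clear.

```bash
python3 -c "
from rig import r
print(r.sign_off())"
```

```text
the job is handed in; nothing more can be done
None
```

The steamer plate stands in the pot and the wide lid lies flat on the rim; I left the narrow lid alone, set the plate and lid down gently, and handed the job in at about 14 s.

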